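# Size a dowel in the ring gauge

### The job

Lift the thick round dowel off its cradle and slide it, bevelled nose first, through the rings of the gauge from the widest ring towards the narrowest, until one ring stops it; the first three rings float sideways and stand a little out of line, so feel for each bore and never force the dowel. Press it lightly home against the ring that stops it, then let go and leave it lying in the rings with its nose still up against that ring. Leave the other things on the bench alone.

Things in the scene. Friction and masses are not known exactly. Their poses are not given: they have to be found in the camera images.
- dowel: Round pale wooden dowel, 20 mm in diameter, 220 mm long, 50 to 95 g, lying level in the two V notches of the cradle. Origin at its middle on its axis, 60 mm above the table at the start; +x runs along the dowel towards its nose, where a small bevel narrows it from 20 to 18 mm over the last 1.5 mm (the end itself is flat). Loose.
- dowel_nose (a point): Centre of the dowel's flat nose end, 110 mm from its middle along its +x.
- dowel_grip (a point): Point on the dowel's axis 60 mm behind its middle (170 mm behind the nose): a good place to grasp it from above, in the open between the two notches of the cradle and left free when the dowel is fully threaded.
- cradle: Wooden cradle fixed to the table: a foot 220 x 60 x 12 mm (along x, y, z) with two uprights 12 mm thick with V notches, at x = -95 mm and x = +70 mm, top edges 63 mm high. Origin under the centre of the foot, on the table; the dowel lies along its x axis, middle above the origin, nose towards +x.
- gauge: Wooden foot of the ring gauge, 220 x 70 x 14 mm, fixed. Origin under its centre, on the table. Four upright steel rings stand in a row along its x, the widest at the -x end, where the dowel enters, moving to +x. Bores are level, parallel to x, 60 mm above the table. Rings: 46 mm outer diameter, 10 mm thick along x, square-edged mouths. The first three float (see slots).
- slot1 (a point): Point of the foot's centre line at x = -70 mm, at bore height (60 mm), over the cross slot of the first ring (bore 26 mm). The ring itself slides in its slot along the foot's y, never along x, up to 12 mm either way, under a push of about 1 N, and stays where left. It starts within 7 mm of this point on either side; where is not measured: see it or feel it (its face blocks a nose that misses).
- slot2 (a point): The same for the second ring (bore 24 mm), at x = -25 mm; it starts off to a side on its own account, also within 7 mm.
- slot3 (a point): The same for the third ring (bore 22 mm, the dowel only just passes), at x = +20 mm; it too starts within 7 mm on its own account.
- ring4: Last ring of the row, fixed on the foot's centre line 33 to 57 mm beyond the third, and too small for the dowel: bore 14 mm, outer diameter 46 mm, 10 mm thick. Origin at the centre of its bore, 60 mm above the table; +x along the bore, in the direction in which the dowel goes. Its near face, 5 mm before its origin, is rigid and stops the flat nose, also when the nose comes somewhat off centre.
- pliers: Bystander: pliers with black handles, about 170 x 55 x 12 mm, lying on the bench, jaws towards their +x; origin on the table under their middle.
- pliers2: Bystander: the same kind of pliers, elsewhere on the bench.
- offcut: Bystander: short round wooden offcut standing on end, 34 mm across, 35 mm high; origin under its centre.
- block: Bystander: plywood block 60 x 40 x 22 mm; origin under its centre.
- batten: Bystander: square wooden batten 200 x 22 x 22 mm, long along its x; origin under its centre.
- screwdriver: Bystander: screwdriver with a black handle, lying along its x; origin underneath its middle.
- heart: Bystander: small heart of bent copper wire 3 mm thick, about 50 mm across, lying flat; origin at its middle.
Mind the look-alikes: they are no part of the job. What is shaped like the dowel but yellow is not meant.

How it is judged:
By the outcome, as a careful person would: the job done as asked, in the order asked, and still so for the second after the job is handed in, with the robot touching nothing.
It also fails if it takes over 72 s, if anything falls off the work surface, if the arm or the gripper's body presses on something with over 40 N, if the wrist force passes 120 N, or if a joint passes its speed limit or range.

### The arm

A 6-joint arm with a two-finger parallel gripper is mounted at the origin on the work surface. World frame = base frame: x ahead of the robot, y to its left, z up, the work surface at z = 0. Lengths are in m, angles in rad, forces in N, time in s.
With the tool pointing down it reaches from about 0.4 to 0.825 m from the base axis. Payload 7 kg.
Tool frame: the origin (TCP) lies at the very end of the fingers, on their centre line; the grasp point (between the pads) lies 19 mm behind it (r.tcp_to_grasp is the distance from the TCP to the grasp point, in m); x points along the fingers, y is the direction in which the jaws open and shut, and the axes are right-handed (so a half turn about x gives the same grasp; the last joint's range is limited). The gripper opens to 88 mm and grips with 3 to 60 N. Pads are 19 mm wide; open, the fingers measure 130 mm over their backs; the gripper's body (78 mm by 193 mm) begins 47 mm behind the grasp point.
Start: joints at [-0.86, 0.359, 0.012, 0, -1.224, -0.288], TCP at [0.277, -0.616, 0.227] pointing down, gripper open.
Joint ranges: [-3.07, 3.07], [-1.43, 2.12], [-1.02, 1.25], [-3.03, 1.67], [-3.05, -0], [-3.03, 3.03]. Speed limits (rad/s): [2.39, 2.39, 3.01, 3.14, 3.14, 3.14].

### API

Orientations are given as a rotation vector (axis times angle).
In Python, from cell import r gives the robot as it stands. The module is installed in compiled form; this text tells all that it offers.
- The arm moves only by the tool apply_moves, never from a script. Its argument "commands" is a list of rows, each a list of 7 numbers: the shift along the world's x, y, z in m, then the turn, a rotation vector about the world's x, y, z in rad, then the opening, from 0 (shut) to 1 (fully open). In form: [[tx, ty, tz, ax, ay, az, gripper], ...]. A call has 1 to 10 rows; each row shifts and turns the pose as measured when the row begins; what a row does not reach is not made up. A row lasts 1/10 s, in which the tool goes at most 50 mm and 8.59 degrees, less where a joint would pass 70% of its speed; a pose out of reach is approached as far as the arm can. A call is refused whole if a number of a shift passes 0.05 or a number of a turn 0.15, either way. A call with a gripper value outside its range is refused whole. The fingers move at their own pace and stop on an object; "grip_force" is the grip in N (left out, the last holds). Time passes only in rows, so rows that do not move let the fingers close. It gives the time, the measured TCP pose, the force and the opening at its end, in the units of the state.
- r.get_obs(): the state, without advancing time (a new reading comes with each control period).
- r.read_camera(name): name is "side" or "top"; returns a dict with "frame" (400x640x3 uint8, blue, green, red), "fx", "fy", "cx", "cy" (pixels), "origin" and "rotation" of the camera in the world. Camera axes: x right, y down, z forward; pixel columns grow to the right and rows downward; lengths in m; the calibration is good to about 2 mm. A picture is of the moment at which its call begins. There is no depth.
- r.close_job(): hands the job in, once; it reports no verdict.
The state is a dict: "time": time; "joint_positions": joint angles; "qd": joint speeds; "tau": joint torques, N m; "ee_pos": TCP position; "tcp_rot": TCP orientation; "wrist_force": force on the tool from outside, world axes, zero at the start; "moment": the same for the moment, N m; "opening": opening from 0.0 (shut) to 1.0 (fully open).
Only numpy, scipy, OpenCV 4.12 (cv2) and the standard library are available. Lean on these libraries where they do the work, as an engineer would, in place of code of your own. Each camera call takes 0.05 s, during which the arm holds its last target. There are 200 camera calls.

## Working session

There is one attempt and no reset: what is moved stays moved. The work goes in short steps, Python scripts to look and compute and a tool call to move; the robot and the scene stay as the last step left them, time stands still between calls to the robot, and variables do not carry over. Pictures are saved under pics/ and viewed, about 8 in all and at most 12, crops included, and the job is handed in when it is done.

Besides the shell and the picture viewer there is one more tool, called after ">>>" as name(argument=value, ...), one argument or row to a line, values as JSON. apply_moves: Moves the arm, as the interface text tells. Its arguments: {"type":"object","properties":{"commands":{"type":"array","items":{"type":"array","items":{"type":"number"}}},"grip_force":{"type":"number"}},"required":["commands"]}

```bash
mkdir -p pics; cat > h.py <<'E'
import numpy as np, cv2
from cell import r
def cam(n):
    c=r.read_camera(n); return c
def ray(c,u,v):
    d=np.array([(u-c['cx'])/c['fx'],(v-c['cy'])/c['fy'],1.]); R=np.array(c['rotation']); 
    if R.ndim==1: R=cv2.Rodrigues(R)[0]
    return np.array(c['origin']),R@d
def atz(c,u,v,z):
    o,d=ray(c,u,v); return o+d*(z-o[2])/d[2]
def proj(c,p):
    R=np.array(c['rotation'])
    if R.ndim==1: R=cv2.Rodrigues(R)[0]
    q=R.T@(np.array(p)-np.array(c['origin'])); return np.array([q[0]/q[2]*c['fx']+c['cx'],q[1]/q[2]*c['fy']+c['cy']])
E
python3 - <<'E'
from h import *
import pickle
for n in ("side","top"):
    c=cam(n); cv2.imwrite(f"pics/{n}0.png",c['frame']); pickle.dump(c,open(n+'0.pkl','wb'))
    print(n,{k:v for k,v in c.items() if k!='frame'})
print(r.get_obs())
E
```

```text
side {'fx': 476.19311171861216, 'fy': 476.19311171861216, 'cx': 317.2857600642042, 'cy': 197.80367068762024, 'origin': array([0.0758692 , 0.62885949, 0.89335438]), 'rotation': array([-0.74197697,  2.66162559, -1.03525189])}
top {'fx': 437.04113516976935, 'fy': 437.04113516976935, 'cx': 310.9773290252721, 'cy': 196.29148026886418, 'origin': array([ 0.27529948, -0.06184189,  1.27762551]), 'rotation': array([-2.1089266 ,  2.1359091 , -0.18837339])}
{'time': 0.1, 'joint_positions': array([-8.59891674e-01,  3.59324400e-01,  1.11559616e-02, -3.13191746e-04,
       -1.22412201e+00, -2.88107637e-01]), 'qd': array([ 1.56888294e-03, -3.40384043e-04,  1.44629454e-03, -7.02273440e-05,
       -6.04011023e-04, -1.21046321e-03]), 'tau': array([-1.90005303e-03, -5.84163702e+01,  2.93752474e+01,  7.01560020e+00,
        1.01840735e-02, -4.66135725e-05]), 'ee_pos': array([ 0.27675818, -0.61516654,  0.22571203]), 'tcp_rot': array([-0.33040539,  1.54571036,  0.33270128]), 'wrist_force': array([-0.63826792,  0.54173273, -0.48542573]), 'moment': array([ 0.00393005, -0.03183881, -0.02068173]), 'opening': 0.9986170323432392}
```

View pics/top0.png

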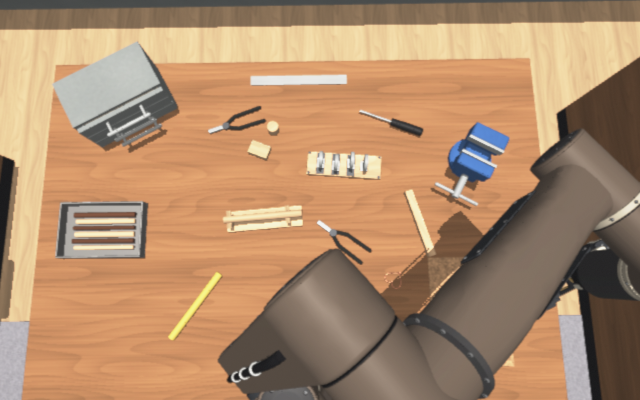

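View pics/side0.png

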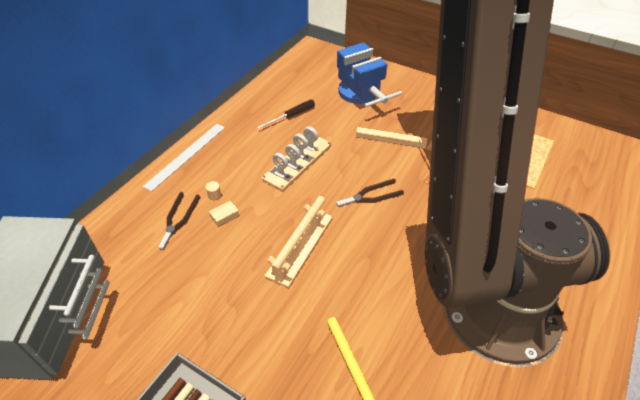

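The target candidates in the top view are the dowel on the cradle (262,214), the yellow stick (195,306), the sticks in the tray (103,230) and the batten (418,220). The pale round one on the cradle fits the description. I'll check it and the gauge in a close crop.

```bash
python3 - <<'E'
import cv2,numpy as np
t=cv2.imread('pics/top0.png');s=cv2.imread('pics/side0.png')
def cr(im,x,y,w,h,k): return cv2.resize(im[y:y+h,x:x+w],None,fx=k,fy=k,interpolation=cv2.INTER_CUBIC)
a=cr(t,215,140,100,100,4)  # cradle
a=cr(t,216,198,96,40,4); b=cr(t,300,145,90,40,4)
c=cr(s,255,190,96,100,4); d=cr(s,255,115,90,80,4)
L=np.zeros((580,780,3),np.uint8)
L[:160,:384]=a; L[:160,400:760]=b; L[170:570,:384]=c; L[170:490,400:760]=d
cv2.imwrite('pics/crop1.png',L)
E
```

```text
(no output)
```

View pics/crop1.png

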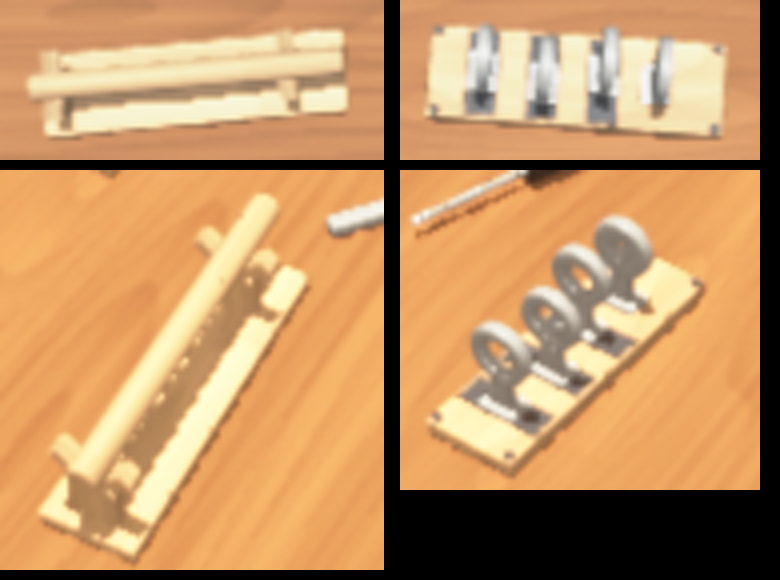

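The crops show a pale dowel in the cradle, nose at the right-hand top-view end (302,214) near the set-back upright. The gauge's wide end is at left, and ring 4, on the plain foot, is at right. Next I fit both poses.

```bash
python3 - <<'E'
from h import *
import pickle
from scipy.optimize import least_squares
T=pickle.load(open('top0.pkl','rb'));S=pickle.load(open('side0.pkl','rb'))
def tri(a,b):
    A=[];B=[]
    for c,uv in ((T,a),(S,b)):
        o,d=ray(c,*uv); d/=np.linalg.norm(d); P=np.eye(3)-np.outer(d,d); A.append(P);B.append(P@o)
    x=np.linalg.lstsq(np.vstack(A),np.hstack(B),rcond=None)[0]
    return x,[np.round(proj(c,x)-uv,1) for c,uv in((T,a),(S,b))]
print('tail',tri((223.3,220),(276.7,266)));print('nose',tri((302,213.7),(321.2,198.3)))
# foot masks
for n,c,(x,y,w,h) in (('t',T,(295,140,95,50)),('s',S,(255,115,90,80))):
    f=cv2.resize(c['frame'][y:y+h,x:x+w],None,fx=4,fy=4,interpolation=cv2.INTER_CUBIC)
    hsv=cv2.cvtColor(f,cv2.COLOR_BGR2HSV); m=((hsv[...,1]<125)).astype(np.uint8)*255
    m=cv2.morphologyEx(m,cv2.MORPH_CLOSE,np.ones((25,25)));m=cv2.morphologyEx(m,cv2.MORPH_OPEN,np.ones((9,9)))
    k=max(cv2.findContours(m,0,1)[0],key=cv2.contourArea); hh=cv2.approxPolyDP(cv2.convexHull(k),6,True)[:,0]
    print(n,[tuple(np.round((p+.5)/4-.5+[x,y],1)) for p in hh])
# gauge model: corners of top of foot z=.014
def corners(q):
    c,s=np.cos(q[2]),np.sin(q[2]); return [np.array([q[0]+c*a-s*b,q[1]+s*a+c*b,.014]) for a,b in((-.11,.035),(-.11,-.035),(.11,-.035),(.11,.035))]
for p in ((307.5,152),(306.5,173),(379.3,178),(381.5,157)): print(p,atz(T,*p,.014))
E
```

```text
tail (array([0.43531989, 0.18964251, 0.06962881]), [array([0., 0.]), array([-0.1, -0. ])])
nose (array([ 0.45426451, -0.02856626,  0.06154838]), [array([-0.4, -1. ]), array([1.2, 0.3])])
t [(np.float64(307.1), np.float64(151.4)), (np.float64(353.1), np.float64(150.1)), (np.float64(380.6), np.float64(155.1)), (np.float64(380.9), np.float64(177.6)), (np.float64(374.1), np.float64(179.4)), (np.float64(306.6), np.float64(174.4)), (np.float64(305.1), np.float64(170.1))]
s [(np.float64(329.6), np.float64(141.9)), (np.float64(326.4), np.float64(147.6)), (np.float64(282.9), np.float64(188.1)), (np.float64(262.1), np.float64(178.4)), (np.float64(272.9), np.float64(154.1)), (np.float64(305.4), np.float64(126.4)), (np.float64(312.1), np.float64(126.4))]
(307.5, 152) [ 0.6448358  -0.04640037  0.014     ]
(306.5, 173) [ 0.58022791 -0.0427465   0.014     ]
(379.3, 178) [ 0.562045   -0.25809207  0.014     ]
(381.5, 157) [ 0.62621569 -0.26725773  0.014     ]
```

```bash
cat > fit.py <<'E'
from h import *
import pickle
from scipy.optimize import least_squares
T=pickle.load(open('top0.pkl','rb'));S=pickle.load(open('side0.pkl','rb'))
def W(q,a,b,z):
    c,s=np.cos(q[2]),np.sin(q[2]); return np.array([q[0]+c*a-s*b,q[1]+s*a+c*b,z])
C=[(-.11,.035),(-.11,-.035),(.11,-.035),(.11,.035)]
top=[(307.3,151.7),(306.3,173),(379.3,178.2),(381.3,156.5)]
side={0:(283,187.3),1:None}
def res(q,ret=False):
    e=[proj(T,W(q,*C[i],.014))-top[i] for i in range(4)]
    return np.hstack(e)
s=least_squares(res,[.603,-.154,-1.655]); print('top fit',s.x,np.round(s.fun,1))
q=s.x
for i in range(4): print('side pred',np.round(proj(S,W(q,*C[i],.014)),1), np.round(proj(S,W(q,*C[i],0)),1))
E
python3 - <<'E'
from fit import *
im=S['frame'][115:195,255:345]; k=8
b=cv2.resize(im,None,fx=k,fy=k,interpolation=cv2.INTER_CUBIC)
def dr(pts,col):
    p=np.array([((proj(S,P)-[255,115]+.5)*k-.5) for P in pts]); cv2.polylines(b,[np.round(p).astype(int).reshape(-1,1,2)],True,col,1)
dr([W(q,*c,.014) for c in C],(255,0,0))
th=np.linspace(0,6.28,60)
for x in (-.07,-.025,.02,.065): dr([W(q,x-.005,.023*np.cos(t),.06+.023*np.sin(t)) for t in th],(0,0,255))
cv2.imwrite('pics/ov1.png',b[:600])
b2=cv2.resize(T['frame'][140:190,295:390],None,fx=k,fy=k,interpolation=cv2.INTER_CUBIC); cv2.imwrite('pics/top8.png',b2)
E
```

```text
top fit [ 0.60384906 -0.15318479 -1.65576177] [ 0.2 -0.7 -0.5  0.6  0.6  0.6 -0.3 -0.5]
side pred [261.6 178. ] [262.1 181.7]
side pred [282.6 189.5] [282.9 193.2]
side pred [332.  143.3] [331.8 147.1]
side pred [311.8 133.8] [311.8 137.5]
```

View pics/ov1.png

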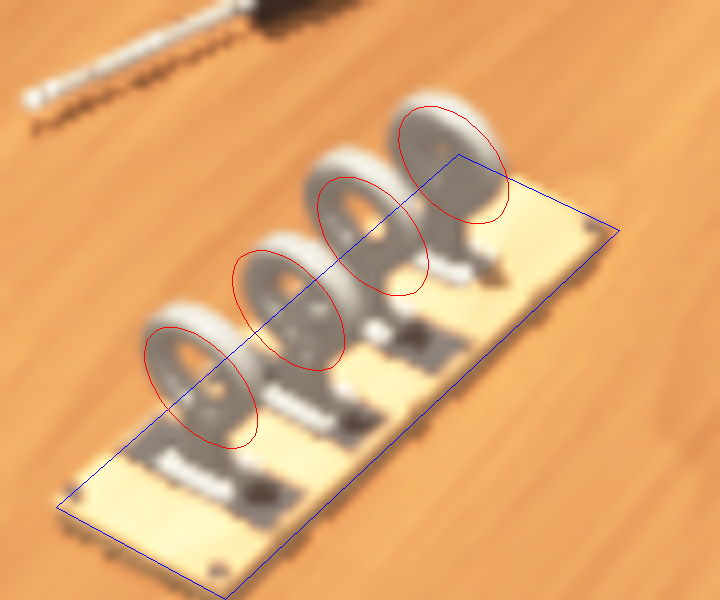

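The overlay shows the foot outline about 1 px low (calibration). The ring faces sit near (200,372), (288,300), (362,220) and (450,160) in the 8x crop. I fit each ring's offset numerically.

```bash
python3 - <<'E'
from fit import *
k=8; x0,y0=255,110
im=S['frame'][y0:195,x0:345]
b=cv2.resize(im,None,fx=k,fy=k,interpolation=cv2.INTER_CUBIC).astype(float)
px=lambda u,v:b[v,u].round()
print(px(175,370+40-0),px(450,175+40),px(255,330+40))
g=b[215-4:215+4,446:454].reshape(-1,3).mean(0); print('gray',g)
L=np.exp(-(np.linalg.norm(b-g,axis=2)/30)**2)
th=np.linspace(0,2*np.pi,72,endpoint=False)
def smp(x,bb,dz,r):
    P=[proj(S,W(q,x-.005,bb+r*np.cos(t),.06+dz+r*np.sin(t))) for t in th]
    p=(np.array(P)-[x0,y0]+.5)*k-.5
    return cv2.remap(L.astype(np.float32),p[:,0].astype(np.float32),p[:,1].astype(np.float32),1)
def score(x,bb,dz,bore):
    ins=np.mean([smp(x,bb,dz,r).mean() for r in np.linspace(bore+.001,.022,4)])
    out=np.mean([smp(x,bb,dz,r).mean() for r in (.0245,.026)])+.5*np.mean([smp(x,bb,dz,r).mean() for r in (bore-.002,bore-.004)])
    return ins-.7*out
for n,x,bo in ((1,-.07,.013),(2,-.025,.012),(3,.02,.011)):
    best=sorted(((score(x,bb,dz,bo),bb,dz) for bb in np.arange(-.01,.0101,.001) for dz in np.arange(-.004,.0121,.001)),reverse=True)[:4]
    print(n,np.round(best,4).tolist())
best=sorted(((score(x,0,dz,.007),x,dz) for x in np.arange(.05,.08,.002) for dz in np.arange(-.004,.0121,.001)),reverse=True)[:5]
print(4,np.round(best,4).tolist())
E
```

```text
top fit [ 0.60384906 -0.15318479 -1.65576177] [ 0.2 -0.7 -0.5  0.6  0.6  0.6 -0.3 -0.5]
side pred [261.6 178. ] [262.1 181.7]
side pred [282.6 189.5] [282.9 193.2]
side pred [332.  143.3] [331.8 147.1]
side pred [311.8 133.8] [311.8 137.5]
[114. 128. 143.] [111. 123. 134.] [177. 237. 255.]
gray [111.28125  123.546875 134.828125]
1 [[0.2975, 0.001, 0.0], [0.2975, 0.002, 0.0], [0.2969, 0.002, -0.001], [0.2923, 0.001, 0.001]]
2 [[0.2804, -0.004, 0.0], [0.28, -0.005, 0.001], [0.2779, -0.005, 0.0], [0.2758, -0.005, 0.002]]
3 [[0.4111, 0.004, 0.005], [0.4103, 0.004, 0.006], [0.3966, 0.005, 0.005], [0.3939, 0.004, 0.004]]
4 [[0.363, 0.058, -0.001], [0.3585, 0.058, 0.0], [0.3583, 0.056, 0.002], [0.3553, 0.056, 0.003], [0.3547, 0.056, 0.001]]
```

View pics/top8.png

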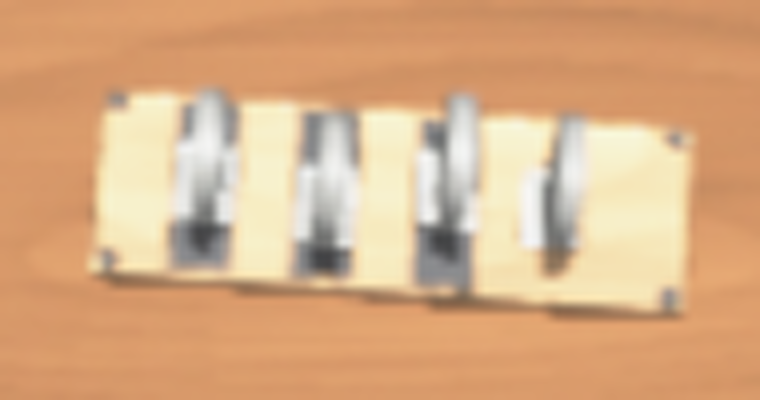

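```bash
python3 - <<'E'
from fit import *
from scipy.spatial.transform import Rotation as Ro
a=atz(T,223.3,220.0,.06);n=atz(T,302,213.7,.06); d=(n-a)/np.linalg.norm(n-a); m=(a+n)/2
a2=atz(S,276.7,267,.06);n2=atz(S,321.2,199.3,.06);print('side',a2,n2,np.linalg.norm(n2-a2))
yaw=np.arctan2(d[1],d[0]); print(a,n,np.linalg.norm(n-a),'yaw',yaw,'grip',m-.06*d,'mid',m)
o=r.get_obs(); R=Ro.from_rotvec(o['tcp_rot']).as_matrix(); print(R.round(3))
y=R[:,1]; ya=np.arctan2(y[1],y[0])
print('tool y ang',ya,'dowel perp',yaw+np.pi/2,'gauge perp',q[2]+np.pi/2)
for x in(-.07,-.025,.02,.058): print(W(q,x,0,.06))
E
```

```text
top fit [ 0.60384906 -0.15318479 -1.65576177] [ 0.2 -0.7 -0.5  0.6  0.6  0.6 -0.3 -0.5]
side pred [261.6 178. ] [262.1 181.7]
side pred [282.6 189.5] [282.9 193.2]
side pred [332.  143.3] [331.8 147.1]
side pred [311.8 133.8] [311.8 137.5]
side [0.43796904 0.18654524 0.06      ] [ 0.4562652  -0.02632088  0.06      ] 0.2136509642933557
[0.43672186 0.19170297 0.06      ] [ 0.45169342 -0.02958707  0.06      ] 0.22179591822525693 yaw -1.503243451305757 grip [0.44015755 0.1409211  0.06      ] mid [0.44420764 0.08105795 0.06      ]
[[-0.001 -0.41   0.912]
 [ 0.001  0.912  0.41 ]
 [-1.     0.002 -0.   ]]
tool y ang 1.9934866011627497 dowel perp 0.06755287548913946 gauge perp -0.08496544094339331
[ 0.60978949 -0.08343731  0.06      ]
[ 0.60597064 -0.12827498  0.06      ]
[ 0.6021518  -0.17311265  0.06      ]
[ 0.59892699 -0.21097557  0.06      ]
```

>>> apply_moves(
  commands=[
    [0.033,0.04,0,0,0,0.065,1],
    [0.033,0.04,0,0,0,0.065,1],
    [0.033,0.04,0,0,0,0.065,1],
    [0.033,0.04,0,0,0,0.065,1],
    [0.033,0.04,0,0,0,0.065,1],
    [0,0.042,0,0,0,0.065,1],
    [0,0.042,0,0,0,0.065,1],
    [0,0.042,0,0,0,0.065,1],
    [0,0.042,0,0,0,0.065,1],
    [0,0.042,0,0,0,0.065,1],
  ],
)

```text
time: 1.1
ee_pos: [0.4359, -0.2014, 0.2188]
tcp_rot: [-0.842, 1.408, 0.855]
wrist_force: [1.0, 1.7, 0.3]
opening: 1.001
```

>>> apply_moves(
  commands=[
    [0,0.042,0,0,0,0.065,1],
    [0,0.042,0,0,0,0.065,1],
    [0,0.042,0,0,0,0.065,1],
    [0,0.042,0,0,0,0.065,1],
    [0,0.042,0,0,0,0.065,1],
    [0,0.042,0,0,0,0.065,1],
    [0,0.042,0,0,0,0.065,1],
    [0,0.042,0,0,0,0.065,1],
    [0,0,0,0,0,0,1],
  ],
)

```text
time: 2.0
ee_pos: [0.4311, 0.1519, 0.2185]
tcp_rot: [-1.255, 1.185, 1.265]
wrist_force: [-0.6, 0.1, 0.5]
opening: 0.998
```

```bash
cat > st.py <<'E'
from h import *
from scipy.spatial.transform import Rotation as Ro
def st():
    o=r.get_obs(); R=Ro.from_rotvec(o['tcp_rot']).as_matrix()
    print('t %.2f pos'%o['time'],o['ee_pos'].round(4),'yang %.4f'%(np.arctan2(R[1,1],R[0,1])%(2*np.pi)),'x',R[:,0].round(3),'F',o['wrist_force'].round(2),'M',np.round(o['moment'],3),'op %.3f'%o['opening'],'q',o['joint_positions'].round(2))
    return o,R
if __name__=='__main__': st()
E
python3 st.py
```

```text
t 2.00 pos [0.4311 0.1519 0.2185] yang 3.2085 x [-0.01  -0.002 -1.   ] F [-0.57  0.13  0.47] M [-0.081  0.099 -0.009] op 0.998 q [ 0.77  0.   -0.45 -0.01 -1.13 -0.7 ]
```

>>> apply_moves(
  commands=[
    [0.009,-0.012,-0.04,0,-0.01,0.002,1],
    [0,0,-0.04,0,0,0,1],
    [0,0,-0.018,0,0,0,1],
    [0,0,0,0,0,0,1],
  ],
)

```text
time: 2.4
ee_pos: [0.4399, 0.141, 0.1181]
tcp_rot: [-1.264, 1.173, 1.261]
wrist_force: [0.1, 0.2, -0.0]
opening: 1.001
```

```bash
python3 - <<'E'
from st import *
o,R=st()
L=np.zeros((600,800,3),np.uint8)
c=cam('side'); a=c['frame'][180:300,230:390]; L[:]=cv2.resize(a,None,fx=5,fy=5,interpolation=2)
# draw TCP and grasp, and projected plumb to z=.06
for z,col in ((o['ee_pos'][2],(0,0,255)),(.06,(255,0,0))):
    p=((proj(c,[*o['ee_pos'][:2],z])-[230,180])*5).astype(int); cv2.circle(L,tuple(map(int,p)),5,col,1)
cv2.imwrite('pics/v6.png',L)
E
```

```text
t 2.40 pos [0.4399 0.141  0.1181] yang 3.2145 x [ 0.002 -0.001 -1.   ] F [ 0.07  0.24 -0.05] M [0.037 0.192 0.012] op 1.001 q [ 0.74  0.11 -0.6   0.   -0.86 -0.67]
```

View pics/v6.png

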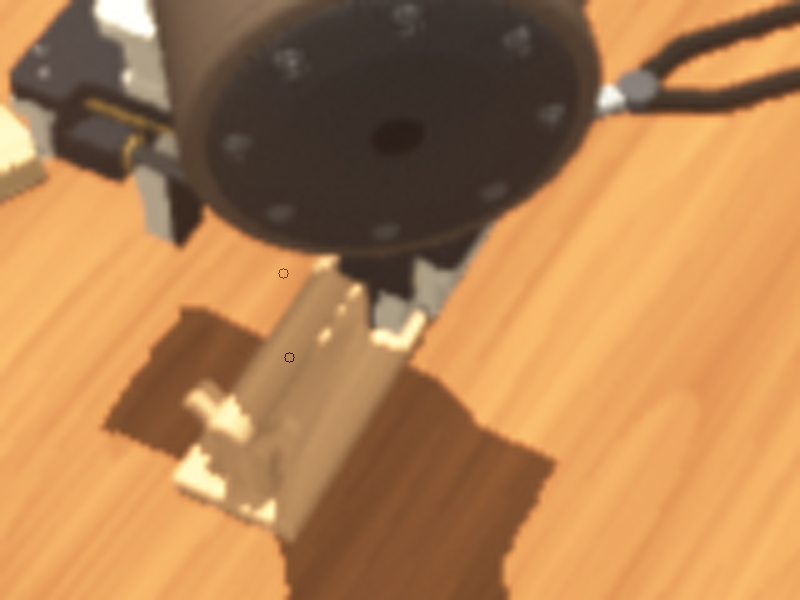

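>>> apply_moves(
  commands=[
    [0,-0.001,-0.035,0,0,-0.003,1],
    [0,0,-0.025,0,0,0,1],
    [0,0,-0.015,0,0,0,1],
    [0,0,-0.002,0,0,0,1],
    [0,0,0,0,0,0,0],
    [0,0,0,0,0,0,0],
    [0,0,0,0,0,0,0],
    [0,0,0,0,0,0,0],
    [0,0,0,0,0,0,0],
    [0,0,0,0,0,0,0],
  ],
  grip_force=15,
)

```text
time: 3.45
ee_pos: [0.4478, 0.1447, 0.0515]
tcp_rot: [-1.262, 1.154, 1.251]
wrist_force: [-0.4, -0.5, -0.4]
opening: 0.517
```

```bash
python3 st.py
```

```text
t 3.45 pos [0.4478 0.1447 0.0515] yang 3.2120 x [ 0.019  0.011 -1.   ] F [-0.36 -0.53 -0.38] M [-0.034  0.127  0.007] op 0.517 q [ 0.74  0.21 -0.67  0.01 -0.67 -0.67]
```

>>> apply_moves(
  commands=[
    [-0.007,-0.004,-0.004,-0.011,0.019,0,0.6],
    [0,0,0,0,0,0,0.6],
  ],
)

```text
time: 3.65
ee_pos: [0.4401, 0.1403, 0.0474]
tcp_rot: [-1.261, 1.177, 1.262]
wrist_force: [0.5, 0.1, -0.4]
opening: 0.589
```

```bash
python3 st.py
```

```text
t 3.65 pos [0.4401 0.1403 0.0474] yang 3.2121 x [-0.002 -0.001 -1.   ] F [ 0.53  0.14 -0.44] M [-0.005  0.065  0.022] op 0.589 q [ 0.74  0.22 -0.67 -0.   -0.68 -0.67]
```

>>> apply_moves(
  commands=[
    [0,0,-0.0065,0,0,0,0.6],
    [0,0,0,0,0,0,0.4],
  ],
)

```text
time: 3.85
ee_pos: [0.4399, 0.1402, 0.0401]
tcp_rot: [-1.261, 1.178, 1.262]
wrist_force: [-0.6, -0.1, -1.0]
opening: 0.554
```

```bash
python3 st.py
```

```text
t 3.85 pos [0.4399 0.1402 0.0401] yang 3.2120 x [-0.002 -0.001 -1.   ] F [-0.56 -0.15 -1.05] M [-0.048  0.109 -0.023] op 0.554 q [ 0.74  0.23 -0.68 -0.   -0.66 -0.67]
```

>>> apply_moves(
  commands=[
    [0,0,0.001,0,0,0,0],
    [0,0,0,0,0,0,0],
    [0,0,0,0,0,0,0],
    [0,0,0,0,0,0,0],
  ],
  grip_force=15,
)

```text
time: 4.25
ee_pos: [0.4424, 0.1412, 0.0419]
tcp_rot: [-1.263, 1.173, 1.261]
wrist_force: [4.6, -2.4, 6.4]
opening: 0.216
```

```bash
python3 st.py
```

```text
t 4.25 pos [0.4424 0.1412 0.0419] yang 3.2138 x [ 0.002 -0.    -1.   ] F [ 4.64 -2.44  6.38] M [-0.773 -1.006  0.045] op 0.216 q [ 0.74  0.23 -0.68  0.   -0.66 -0.67]
```

>>> apply_moves(
  commands=[
    [0,0,0,0,0,0,0],
    [0,0,0,0,0,0,0],
  ],
)

```text
time: 4.45
ee_pos: [0.443, 0.1415, 0.0423]
tcp_rot: [-1.263, 1.172, 1.26]
wrist_force: [0.4, 0.1, -1.4]
opening: 0.207
```

```bash
python3 st.py
```

```text
t 4.45 pos [0.443  0.1415 0.0423] yang 3.2136 x [ 0.003  0.    -1.   ] F [ 0.37  0.07 -1.43] M [ 0.042  0.156 -0.049] op 0.207 q [ 0.74  0.23 -0.68  0.   -0.66 -0.67]
```

>>> apply_moves(
  commands=[
    [0,0,0,0,0,0,0],
    [0,0,0.01,0,0,0,0],
    [0,0,0.02,0,0,0,0],
    [0,0,0.03,0,0,0,0],
    [0.03,-0.004,0.01,0,0,-0.03,0],
    [0.03,-0.004,0,0,0,-0.03,0],
    [0.03,-0.004,0,0,0,-0.03,0],
    [0.03,-0.005,0,0,0,-0.03,0],
    [0.03,-0.005,0,0,0,-0.03,0],
    [0.02,-0.005,0,0,0,0,0],
  ],
  grip_force=35,
)

```text
time: 5.45
ee_pos: [0.6141, 0.1123, 0.1213]
tcp_rot: [-1.149, 1.245, 1.149]
wrist_force: [-0.8, -0.7, -0.6]
opening: 0.203
```

```bash
python3 st.py
```

```text
t 5.45 pos [0.6141 0.1123 0.1213] yang 3.0606 x [ 0.001  0.001 -1.   ] F [-0.82 -0.73 -0.57] M [0.088 0.165 0.031] op 0.203 q [ 0.49  0.36 -0.24 -0.   -0.97 -0.57]
```

>>> apply_moves(
  commands=[
    [0.013,-0.001,-0.03,0,0,-0.004,0],
    [0,0,-0.03,0,0,0,0],
    [0,0,-0.01,0,0,0,0],
    [0,0,0,0,0,0,0],
  ],
)

```text
time: 5.85
ee_pos: [0.6305, 0.1102, 0.0518]
tcp_rot: [-1.145, 1.247, 1.143]
wrist_force: [0.2, -0.6, -1.0]
opening: 0.205
```

```bash
python3 - <<'E'
from fit import *
from st import st
o,R=st()
L=np.zeros((600,800,3),np.uint8)
c=cam('side'); d=cam('top'); pickle.dump((c,d),open('v7.pkl','wb'))
L=np.zeros((600,800,3),np.uint8)
a=cv2.resize(c['frame'][120:196,240:340],None,fx=5,fy=5,interpolation=2); L[:380,:500]=a
a=cv2.resize(d['frame'][140:184,230:390],None,fx=5,fy=5,interpolation=2); L[380:600,:800]=a
cv2.imwrite('pics/v7.png',L)
E
```

```text
top fit [ 0.60384906 -0.15318479 -1.65576177] [ 0.2 -0.7 -0.5  0.6  0.6  0.6 -0.3 -0.5]
side pred [261.6 178. ] [262.1 181.7]
side pred [282.6 189.5] [282.9 193.2]
side pred [332.  143.3] [331.8 147.1]
side pred [311.8 133.8] [311.8 137.5]
t 5.85 pos [0.6305 0.1102 0.0518] yang 3.0541 x [ 0.002  0.001 -1.   ] F [ 0.17 -0.65 -1.03] M [0.115 0.133 0.003] op 0.205 q [ 0.48  0.46 -0.28  0.   -0.84 -0.57]
```

View pics/v7.png

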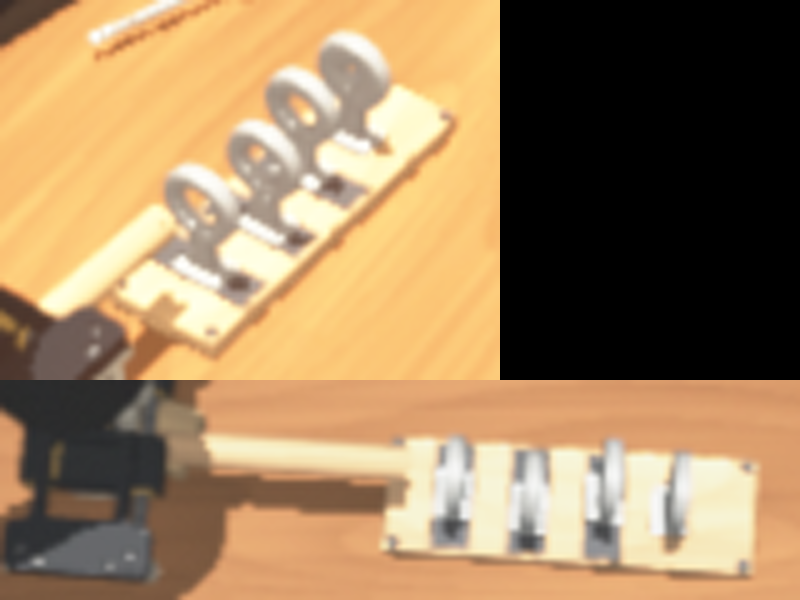

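```bash
python3 - <<'E'
from fit import *
g=np.array([.6305,.1102,.0695]); y=-1.6583; u=np.array([np.cos(y),np.sin(y),0])
n=g+.17*u; m=g+.09*u
print('nose',n,'top',proj(T,n),'side',proj(S,n)); print('dowel at 90mm', proj(T,m),proj(S,m))
print('ring1 center b0 top',proj(T,W(q,-.07,0,.06)),'side face',proj(S,W(q,-.075,0,.06)))
c,d=pickle.load(open('v7.pkl','rb'))
# dowel row profile in top frame at columns
f=d['frame'].astype(float)
for col in (280,290,300,308): 
    p=f[145:170,col]; print(col,(p[:,0]).round().astype(int).tolist())
E
```

```text
top fit [ 0.60384906 -0.15318479 -1.65576177] [ 0.2 -0.7 -0.5  0.6  0.6  0.6 -0.3 -0.5]
side pred [261.6 178. ] [262.1 181.7]
side pred [282.6 189.5] [282.9 193.2]
side pred [332.  143.3] [331.8 147.1]
side pred [311.8 133.8] [311.8 137.5]
nose [ 0.61564335 -0.05914958  0.0695    ] top [311.76796843 156.31418435] side [273.2825213  164.04004246]
dowel at 90mm [283.91277541 154.33492718] [252.08974236 182.46668496]
ring1 center b0 top [320.24841678 159.06273412] side face [279.61527616 163.04468289]
280 [109, 113, 115, 115, 113, 118, 145, 186, 203, 199, 181, 158, 127, 98, 67, 63, 62, 62, 62, 74, 99, 115, 116, 117, 116]
290 [112, 114, 116, 116, 112, 109, 123, 163, 193, 199, 185, 174, 148, 112, 102, 69, 62, 64, 63, 65, 70, 87, 111, 115, 114]
300 [113, 116, 115, 111, 107, 108, 111, 131, 176, 195, 194, 182, 166, 141, 103, 89, 66, 63, 63, 63, 64, 79, 107, 109, 110]
308 [113, 113, 110, 109, 108, 109, 114, 130, 151, 186, 195, 187, 178, 153, 123, 110, 106, 106, 108, 114, 149, 205, 200, 195, 196]
```

```bash
cat > fit2.py <<'E'
from fit import *
top=[(307.9,151.2),(306.1,173.2),(380,178.1),(381.2,156.1)]
sd=[(261.8,177.1),(283,188.6),(331.8,142.3)]
def res(q): return np.hstack([proj(T,W(q,*C[i],.014))-top[i] for i in range(4)]+[proj(S,W(q,*C[i],.014))-sd[i] for i in range(3)])
s=least_squares(res,[.603,-.154,-1.655]); q=s.x; print('q',q,s.fun.round(1))
E
python3 - <<'E'
from fit2 import *
k=8; x0,y0=255,110
b=cv2.resize(S['frame'][y0:195,x0:345],None,fx=k,fy=k,interpolation=2).astype(float)
L=np.exp(-(np.linalg.norm(b-[111,123.5,135],axis=2)/30)**2).astype(np.float32)
th=np.linspace(0,2*np.pi,72,endpoint=False)
def smp(x,bb,dz,r):
    p=(np.array([proj(S,W(q,x-.005,bb+r*np.cos(t),.06+dz+r*np.sin(t))) for t in th])-[x0,y0]+.5)*k-.5
    return cv2.remap(L,p[:,0].astype(np.float32),p[:,1].astype(np.float32),1).mean()
def score(x,bb,dz,bo): return np.mean([smp(x,bb,dz,r) for r in np.linspace(bo+.001,.022,4)])-.35*(smp(x,bb,dz,.0245)+smp(x,bb,dz,.026))-.2*(smp(x,bb,dz,bo-.002)+smp(x,bb,dz,bo-.004))
for dz in (0,.001,.002,.003):
    print('dz',dz)
    for x,bo in ((-.07,.013),(-.025,.012),(.02,.011)):
        print(x,np.round(sorted(((score(x,bb,dz,bo),bb) for bb in np.arange(-.01,.0101,.0005)),reverse=True)[:3],4).tolist())
    print(4,np.round(sorted(((score(x,0,dz,.007),x) for x in np.arange(.05,.08,.001)),reverse=True)[:2],4).tolist())
E
```

```text
top fit [ 0.60384906 -0.15318479 -1.65576177] [ 0.2 -0.7 -0.5  0.6  0.6  0.6 -0.3 -0.5]
side pred [261.6 178. ] [262.1 181.7]
side pred [282.6 189.5] [282.9 193.2]
side pred [332.  143.3] [331.8 147.1]
side pred [311.8 133.8] [311.8 137.5]
q [ 0.60476992 -0.15472305 -1.65274512] [ 0.1 -0.4  0.2  0.2  0.5  0.3  0.2 -0.5 -0.1  0.4 -0.2  0.4  0.1  0.5]
dz 0
-0.07 [[0.2667, 0.0015], [0.266, 0.002], [0.2644, 0.0025]]
-0.025 [[0.253, -0.0045], [0.253, -0.005], [0.2514, -0.004]]
0.02 [[0.3476, 0.005], [0.3467, 0.0055], [0.3437, 0.007]]
4 [[0.3181, 0.056], [0.3134, 0.057]]
dz 0.001
-0.07 [[0.2579, 0.0025], [0.256, 0.003], [0.2547, 0.002]]
-0.025 [[0.2497, -0.005], [0.2492, -0.0045], [0.2482, -0.004]]
0.02 [[0.3585, 0.005], [0.356, 0.0045], [0.3555, 0.0055]]
4 [[0.3183, 0.056], [0.314, 0.055]]
dz 0.002
-0.07 [[0.2524, 0.0025], [0.2505, 0.002], [0.2473, 0.003]]
-0.025 [[0.2429, -0.004], [0.2424, -0.0035], [0.2417, -0.0045]]
0.02 [[0.3733, 0.0045], [0.3721, 0.004], [0.3705, 0.005]]
4 [[0.3168, 0.055], [0.3142, 0.056]]
dz 0.003
-0.07 [[0.2443, 0.002], [0.2418, 0.0025], [0.2412, 0.0015]]
-0.025 [[0.2404, -0.004], [0.2399, -0.0045], [0.2369, -0.0035]]
0.02 [[0.3927, 0.0045], [0.3919, 0.004], [0.3863, 0.0035]]
4 [[0.3107, 0.055], [0.3097, 0.054]]
```

```bash
cat > g.py <<'E'
from h import *
from scipy.spatial.transform import Rotation as Ro
Q=(.60477,-.15472,-1.65275)
def gs():
    o=r.get_obs(); R=Ro.from_rotvec(o['tcp_rot']).as_matrix()
    ya=np.arctan2(-R[1,1],-R[0,1])-np.pi/2
    p=o['ee_pos']+R[:,0]*-.019; X=np.array([np.cos(Q[2]),np.sin(Q[2])]);Y=np.array([-X[1],X[0]])
    n=p[:2]+.17*np.array([np.cos(ya),np.sin(ya)])-Q[:2]; gg=p[:2]-Q[:2]
    f=o['wrist_force']; tx=R[:,0]
    print('t %.2f nose a %.1f b %.1f mm | grip b %.1f | tcp z %.4f | yaw err %.4f | tilt pitch %.4f (along xg) roll %.4f | F a %.1f b %.1f z %.1f M %s op %.3f'%(o['time'],n@X*1e3,n@Y*1e3,gg@Y*1e3,o['ee_pos'][2],ya-Q[2],tx[:2]@X,tx[:2]@Y,f[:2]@X,f[:2]@Y,f[2],np.round(o['moment'],2),o['opening']))
if __name__=='__main__': gs()
E
python3 g.py
```

```text
t 5.95 nose a -96.6 b 3.9 mm | grip b 4.7 | tcp z 0.0535 | yaw err -0.0050 | tilt pitch -0.0024 (along xg) roll 0.0047 | F a -0.6 b -0.0 z -0.1 M [0.07 0.08 0.02] op 0.206
```

>>> apply_moves(
  commands=[
    [-0.0034,0.0003,-0.006,-0.0024,0,0.005,0],
    [0,0,-0.005,0,0,0,0],
  ],
)

```text
time: 6.15
ee_pos: [0.6291, 0.112, 0.0455]
tcp_rot: [-1.153, 1.238, 1.144]
wrist_force: [-0.0, 0.4, -0.8]
opening: 0.204
```

```bash
python3 g.py
```

```text
t 6.15 nose a -97.8 b 2.5 mm | grip b 2.3 | tcp z 0.0455 | yaw err 0.0014 | tilt pitch -0.0022 (along xg) roll 0.0094 | F a -0.4 b -0.1 z -0.8 M [ 0.07  0.16 -0.02] op 0.204
```

>>> apply_moves(
  commands=[
    [-0.001,0.0,-0.0032,-0.0022,0.008,-0.001,0],
    [0,0,0,0,0,0,0],
  ],
)

```text
time: 6.35
ee_pos: [0.6279, 0.1125, 0.0429]
tcp_rot: [-1.151, 1.245, 1.148]
wrist_force: [-0.0, 0.3, -0.5]
opening: 0.208
```

```bash
python3 g.py
```

```text
t 6.35 nose a -98.2 b 1.3 mm | grip b 1.2 | tcp z 0.0429 | yaw err 0.0011 | tilt pitch 0.0003 (along xg) roll 0.0020 | F a -0.3 b -0.0 z -0.5 M [0.1  0.13 0.03] op 0.208
```

>>> apply_moves(
  commands=[
    [-0.0005,-0.006,-0.0003,0,0,0,0],
    [-0.0005,-0.006,0,0,0,0,0],
    [-0.0004,-0.005,0,0,0,0,0],
    [-0.0002,-0.003,0,0,0,0,0],
    [-0.0002,-0.003,0,0,0,0,0],
  ],
)

```text
time: 6.85
ee_pos: [0.6263, 0.0876, 0.0433]
tcp_rot: [-1.151, 1.244, 1.148]
wrist_force: [0.2, -1.0, -1.5]
opening: 0.207
```

```bash
python3 g.py
```

```text
t 6.85 nose a -73.3 b 1.8 mm | grip b 1.6 | tcp z 0.0433 | yaw err 0.0013 | tilt pitch -0.0001 (along xg) roll 0.0028 | F a 0.9 b 0.3 z -1.5 M [0.12 0.07 0.06] op 0.207
```

>>> apply_moves(
  commands=[
    [-0.0006,-0.003,-0.001,0,0,0,0],
    [-0.0004,-0.003,0,0,0,0,0],
    [-0.0002,-0.003,0,0,0,0,0],
  ],
)

```text
time: 7.15
ee_pos: [0.6251, 0.0776, 0.0422]
tcp_rot: [-1.151, 1.244, 1.147]
wrist_force: [-0.0, -0.1, -1.1]
opening: 0.205
```

```bash
python3 g.py
```

```text
t 7.15 nose a -63.2 b 1.3 mm | grip b 1.1 | tcp z 0.0422 | yaw err 0.0009 | tilt pitch -0.0001 (along xg) roll 0.0029 | F a 0.1 b -0.0 z -1.1 M [ 0.1   0.11 -0.  ] op 0.205
```

>>> apply_moves(
  commands=[
    [-0.0004,-0.005,0,0,0,0,0],
    [-0.0004,-0.005,0,0,0,0,0],
    [-0.0004,-0.005,0,0,0,0,0],
    [-0.002,0.0002,0,0,0,0,0],
    [-0.002,0.0002,0,0,0,0,0],
    [-0.0018,0.0002,0,0,0,0,0],
    [0,0,0,0,0,0,0],
  ],
)

```text
time: 7.85
ee_pos: [0.6178, 0.0615, 0.0425]
tcp_rot: [-1.151, 1.244, 1.147]
wrist_force: [1.2, -0.2, -1.0]
opening: 0.202
```

```bash
python3 g.py
```

```text
t 7.85 nose a -46.5 b -4.6 mm | grip b -4.8 | tcp z 0.0425 | yaw err 0.0009 | tilt pitch -0.0002 (along xg) roll 0.0037 | F a 0.1 b 1.2 z -1.0 M [-0.01 -0.11  0.07] op 0.202
```

>>> apply_moves(
  commands=[
    [-0.0004,-0.005,0,0,0,0,0],
    [-0.0004,-0.005,0,0,0,0,0],
    [-0.0002,-0.003,0,0,0,0,0],
    [-0.0002,-0.002,0,0,0,0,0],
    [-0.0002,-0.002,0,0,0,0,0],
  ],
)

```text
time: 8.35
ee_pos: [0.6167, 0.0438, 0.0427]
tcp_rot: [-1.152, 1.242, 1.147]
wrist_force: [0.2, -0.1, -1.7]
opening: 0.206
```

```bash
python3 g.py
```

```text
t 8.35 nose a -28.8 b -4.2 mm | grip b -4.5 | tcp z 0.0427 | yaw err 0.0018 | tilt pitch -0.0006 (along xg) roll 0.0045 | F a 0.0 b 0.2 z -1.7 M [ 0.22 -0.12  0.09] op 0.206
```

>>> apply_moves(
  commands=[
    [-0.0005,-0.002,-0.0003,0,0,0,0],
    [-0.0003,-0.002,0,0,0,0,0],
    [-0.0002,-0.003,0,0,0,0,0],
  ],
)

```text
time: 8.65
ee_pos: [0.616, 0.0364, 0.0425]
tcp_rot: [-1.152, 1.242, 1.147]
wrist_force: [0.9, 0.5, -1.0]
opening: 0.207
```

```bash
python3 g.py
```

```text
t 8.65 nose a -21.3 b -4.2 mm | grip b -4.6 | tcp z 0.0425 | yaw err 0.0019 | tilt pitch -0.0008 (along xg) roll 0.0051 | F a -0.6 b 0.9 z -1.0 M [ 0.16 -0.1   0.06] op 0.207
```

>>> apply_moves(
  commands=[
    [-0.0004,-0.004,0,-0.0008,0.002,-0.001,0],
    [-0.0004,-0.005,0,0,0,0,0],
    [-0.0004,-0.005,0,0,0,0,0],
    [-0.0003,-0.004,0,0,0,0,0],
    [0.0022,-0.0002,0,0,0,0,0],
    [0.0022,-0.0002,0,0,0,0,0],
    [0.0022,-0.0002,0,0,0,0,0],
    [0.0022,-0.0002,0,0,0,0,0],
    [0,0,0,0,0,0,0],
  ],
)

```text
time: 9.55
ee_pos: [0.6221, 0.0151, 0.0417]
tcp_rot: [-1.148, 1.248, 1.148]
wrist_force: [-0.7, 0.6, -0.8]
opening: 0.207
```

```bash
python3 g.py
```

```text
t 9.55 nose a -0.7 b 3.2 mm | grip b 3.4 | tcp z 0.0417 | yaw err -0.0011 | tilt pitch 0.0008 (along xg) roll -0.0004 | F a -0.5 b -0.7 z -0.8 M [ 0.07  0.34 -0.07] op 0.207
```

>>> apply_moves(
  commands=[
    [0.0016,-0.0002,0.0007,0.0008,0,0.001,0],
    [0,0,0,0,0,0,0],
    [-0.0003,-0.005,0,0,0,0,0],
    [-0.0003,-0.005,0,0,0,0,0],
  ],
)

```text
time: 9.95
ee_pos: [0.6227, 0.0051, 0.0421]
tcp_rot: [-1.148, 1.248, 1.15]
wrist_force: [-0.8, 0.5, -1.9]
opening: 0.212
```

```bash
python3 - <<'E'
from h import *
from g import gs
gs()
L=np.zeros((600,800,3),np.uint8)
c=cam('side'); d=cam('top')
L[:400,:450]=cv2.resize(c['frame'][115:195,255:345],(450,400),interpolation=2)
L[400:600,:800]=cv2.resize(d['frame'][145:185,230:390],(800,200),interpolation=2)
cv2.imwrite('pics/v8.png',L)
E
```

```text
t 9.95 nose a 9.3 b 4.9 mm | grip b 4.8 | tcp z 0.0421 | yaw err 0.0007 | tilt pitch -0.0000 (along xg) roll -0.0017 | F a -0.5 b -0.8 z -1.9 M [ 0.42  0.59 -0.19] op 0.212
```

View pics/v8.png

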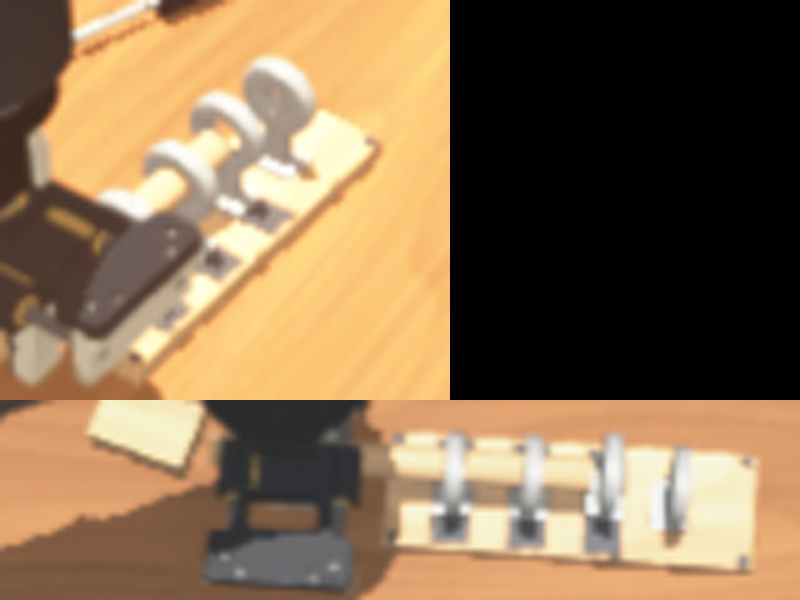

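Seen here: the dowel is through rings 1 and 2, with its nose just before ring 3 (side crop ~(228,143)). I'll feel forward gently.

>>> apply_moves(
  commands=[
    [-0.0002,-0.003,0.0002,0,0,0,0],
    [-0.0001,-0.0015,0,0,0,0,0],
    [-0.0001,-0.0015,0,0,0,0,0],
  ],
)

```text
time: 10.35
ee_pos: [0.6221, -0.0021, 0.0424]
tcp_rot: [-1.147, 1.248, 1.149]
wrist_force: [-0.5, 1.0, -1.5]
opening: 0.209
```

```bash
python3 g.py
```

```text
t 10.35 nose a 16.5 b 4.7 mm | grip b 4.8 | tcp z 0.0424 | yaw err -0.0006 | tilt pitch 0.0001 (along xg) roll -0.0017 | F a -0.9 b -0.6 z -1.5 M [ 0.45  0.55 -0.17] op 0.209
```

>>> apply_moves(
  commands=[
    [-0.0001,-0.0015,0,0,0,0.0005,0],
    [-0.0001,-0.0015,0,0,0,0,0],
  ],
)

```text
time: 10.55
ee_pos: [0.6217, -0.0053, 0.0423]
tcp_rot: [-1.148, 1.248, 1.15]
wrist_force: [-1.9, 1.6, -0.9]
opening: 0.206
```

```bash
python3 g.py
```

```text
t 10.55 nose a 19.7 b 4.7 mm | grip b 4.7 | tcp z 0.0423 | yaw err -0.0000 | tilt pitch 0.0000 (along xg) roll -0.0019 | F a -1.4 b -2.1 z -0.9 M [ 0.42  0.57 -0.05] op 0.206
```

>>> apply_moves(
  commands=[
    [-0.0001,-0.0015,0,0,0,0,0],
    [-0.0001,-0.0015,0,0,0,0,0],
  ],
)

```text
time: 10.75
ee_pos: [0.6215, -0.0085, 0.0423]
tcp_rot: [-1.148, 1.248, 1.15]
wrist_force: [-1.3, 0.6, -0.6]
opening: 0.208
```

```bash
python3 g.py
```

```text
t 10.75 nose a 22.9 b 4.8 mm | grip b 4.8 | tcp z 0.0423 | yaw err 0.0001 | tilt pitch -0.0000 (along xg) roll -0.0019 | F a -0.5 b -1.3 z -0.6 M [ 0.4   0.62 -0.17] op 0.208
```

>>> apply_moves(
  commands=[
    [-0.0002,-0.003,0,0,0,0,0],
    [-0.0002,-0.003,0,0,0,0,0],
    [-0.0002,-0.003,0,0,0,0,0],
    [-0.0002,-0.003,0,0,0,0,0],
    [-0.0016,0.0001,0,0,0,0,0],
    [-0.0016,0.0001,0,0,0,0,0],
    [-0.0016,0.0001,0,0,0,0,0],
  ],
)

```text
time: 11.45
ee_pos: [0.6172, -0.0217, 0.0429]
tcp_rot: [-1.15, 1.246, 1.149]
wrist_force: [1.1, 0.2, -1.7]
opening: 0.205
```

```bash
python3 g.py
```

```text
t 11.45 nose a 36.4 b 1.6 mm | grip b 1.4 | tcp z 0.0429 | yaw err 0.0010 | tilt pitch 0.0000 (along xg) roll 0.0009 | F a -0.3 b 1.0 z -1.7 M [ 0.05 -0.31  0.14] op 0.205
```

>>> apply_moves(
  commands=[
    [-0.0012,0.0001,-0.0005,0,0,-0.001,0],
    [-0.0002,-0.002,0,0,0,0,0],
    [-0.0002,-0.002,0,0,0,0,0],
    [-0.0002,-0.002,0,0,0,0,0],
    [-0.0001,-0.001,0,0,0,0,0],
    [-0.0001,-0.001,0,0,0,0,0],
  ],
)

```text
time: 12.05
ee_pos: [0.6159, -0.0297, 0.0429]
tcp_rot: [-1.151, 1.244, 1.147]
wrist_force: [0.3, -0.0, -1.0]
opening: 0.206
```

```bash
python3 g.py
```

```text
t 12.05 nose a 44.5 b 1.0 mm | grip b 0.8 | tcp z 0.0429 | yaw err 0.0013 | tilt pitch -0.0003 (along xg) roll 0.0029 | F a -0.0 b 0.3 z -1.0 M [ 0.15 -0.16  0.13] op 0.206
```

>>> apply_moves(
  commands=[
    [-0.0001,-0.0015,-0.0004,0,0,-0.001,0],
    [-0.0001,-0.0015,0,0,0,0,0],
    [-0.0001,-0.001,0,0,0,0,0],
  ],
)

```text
time: 12.35
ee_pos: [0.6157, -0.0341, 0.0425]
tcp_rot: [-1.15, 1.244, 1.147]
wrist_force: [0.5, 0.4, -0.8]
opening: 0.203
```

```bash
python3 g.py
```

```text
t 12.35 nose a 48.9 b 1.0 mm | grip b 0.9 | tcp z 0.0425 | yaw err 0.0002 | tilt pitch -0.0003 (along xg) roll 0.0031 | F a -0.4 b 0.5 z -0.8 M [ 0.15 -0.15  0.13] op 0.203
```

>>> apply_moves(
  commands=[
    [-0.0001,-0.001,0,0,0,0,0],
    [-0.0001,-0.001,0,0,0,0,0],
  ],
)

```text
time: 12.55
ee_pos: [0.6156, -0.0363, 0.0425]
tcp_rot: [-1.15, 1.244, 1.146]
wrist_force: [0.7, 0.6, 0.0]
opening: 0.206
```

>>> apply_moves(
  commands=[
    [-0.0001,-0.001,0,0,0,0,0],
  ],
)

```text
time: 12.65
ee_pos: [0.6155, -0.0373, 0.0425]
tcp_rot: [-1.15, 1.244, 1.146]
wrist_force: [1.2, 0.5, -1.2]
opening: 0.206
```

>>> apply_moves(
  commands=[
    [-0.0001,-0.001,0,0,0,0,0],
  ],
)

```text
time: 12.75
ee_pos: [0.6154, -0.0384, 0.0425]
tcp_rot: [-1.15, 1.244, 1.147]
wrist_force: [0.7, 0.5, -1.0]
opening: 0.206
```

```bash
python3 g.py
```

```text
t 12.75 nose a 53.3 b 1.0 mm | grip b 1.0 | tcp z 0.0425 | yaw err 0.0002 | tilt pitch -0.0003 (along xg) roll 0.0033 | F a -0.6 b 0.7 z -1.0 M [ 0.21 -0.19  0.09] op 0.206
```

>>> apply_moves(
  commands=[
    [-0.0001,-0.001,0,0,0,0,0],
  ],
)

```text
time: 12.85
ee_pos: [0.6153, -0.0395, 0.0426]
tcp_rot: [-1.15, 1.244, 1.146]
wrist_force: [1.6, 0.5, -1.0]
opening: 0.205
```

>>> apply_moves(
  commands=[
    [-0.0001,-0.001,0,0,0,0,0],
  ],
)

```text
time: 12.95
ee_pos: [0.6153, -0.0404, 0.0426]
tcp_rot: [-1.15, 1.244, 1.146]
wrist_force: [0.9, 5.4, -0.5]
opening: 0.203
```

>>> apply_moves(
  commands=[
    [-0.0001,-0.001,0,0,0,0,0],
  ],
)

```text
time: 13.05
ee_pos: [0.6156, -0.0405, 0.0426]
tcp_rot: [-1.15, 1.242, 1.146]
wrist_force: [1.2, 10.0, -0.3]
opening: 0.208
```

>>> apply_moves(
  commands=[
    [-0.0001,-0.001,0,0,0,0,0],
  ],
)

```text
time: 13.15
ee_pos: [0.6159, -0.0405, 0.0426]
tcp_rot: [-1.149, 1.24, 1.146]
wrist_force: [0.3, 6.9, -0.9]
opening: 0.204
```

```bash
python3 - <<'E'
from h import *
from g import gs
gs()
L=np.zeros((600,800,3),np.uint8)
c=cam('side'); d=cam('top')
L[:400,:450]=cv2.resize(c['frame'][115:195,255:345],(450,400),interpolation=2)
L[400:600,:800]=cv2.resize(d['frame'][150:175,300:400],(800,200),interpolation=2)
cv2.imwrite('pics/v9.png',L)
E
```

```text
t 13.15 nose a 55.3 b 1.6 mm | grip b 1.6 | tcp z 0.0426 | yaw err -0.0001 | tilt pitch -0.0034 (along xg) roll 0.0054 | F a -6.9 b -0.3 z -0.9 M [ 2.48 -0.1   0.05] op 0.204
```

View pics/v9.png

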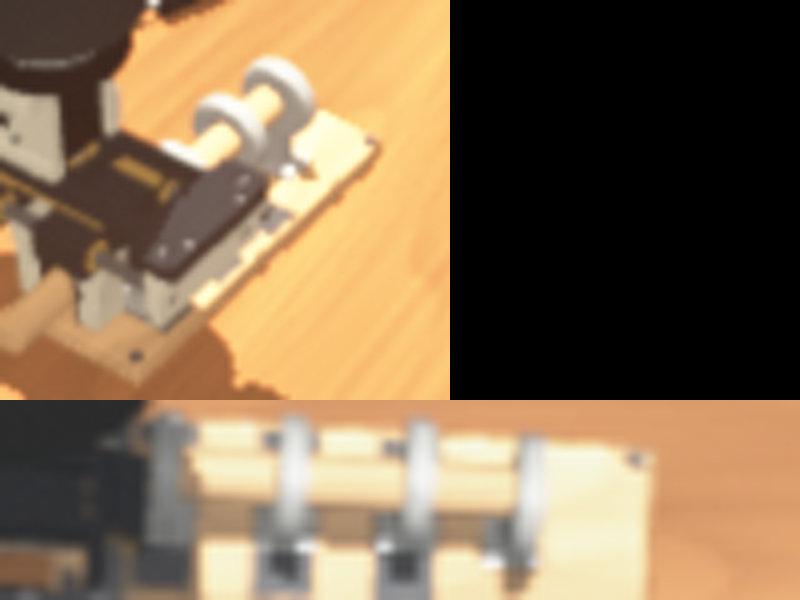

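The nose is against ring 4 (top crop ~(520,485)), through all three floating rings, at about 7 N. Before letting go I'll lower the tail so it rests on the bores.

>>> apply_moves(
  commands=[
    [-0.0003,-0.0003,-0.0015,-0.009,0,0,0],
    [0,-0.0003,-0.0015,-0.008,0,0,0],
    [0,-0.0003,-0.0008,-0.006,0,0,0],
  ],
)

```text
time: 13.55
ee_pos: [0.6159, -0.0408, 0.0388]
tcp_rot: [-1.167, 1.256, 1.133]
wrist_force: [0.1, 3.4, -0.6]
opening: 0.206
```

```bash
python3 g.py
```

```text
t 13.55 nose a 55.1 b 1.6 mm | grip b 1.6 | tcp z 0.0388 | yaw err -0.0001 | tilt pitch 0.0201 (along xg) roll 0.0082 | F a -3.4 b -0.2 z -0.6 M [ 1.33 -0.05 -0.02] op 0.206
```

>>> apply_moves(
  commands=[
    [0,-0.0003,0,0,0,0,0],
    [0,0,0,0,0,0,0.35],
    [0,0,0,0,0,0,0.5],
    [0,0,0,0,0,0,0.6],
    [0,0,0,0,0,0,0.6],
    [0,0,0,0,0,0,0.6],
  ],
)

```text
time: 14.15
ee_pos: [0.6146, -0.0424, 0.0384]
tcp_rot: [-1.167, 1.26, 1.134]
wrist_force: [-0.6, 0.1, 0.4]
opening: 0.572
```

```bash
python3 g.py
```

```text
t 14.15 nose a 56.9 b 0.5 mm | grip b 0.5 | tcp z 0.0384 | yaw err -0.0003 | tilt pitch 0.0221 (along xg) roll 0.0057 | F a -0.1 b -0.6 z 0.4 M [0.08 0.08 0.01] op 0.572
```

>>> apply_moves(
  commands=[
    [0,0,0.015,0,0,0,0.6],
    [0,0,0.02,0,0,0,0.6],
    [0,0,0.03,0,0,0,0.6],
    [0,0,0.04,0,0,0,0.6],
    [0,0,0.04,0,0,0,0.6],
    [-0.02,0.045,0.02,0,0,0,0.6],
    [-0.02,0.045,0,0,0,0,0.6],
    [-0.02,0.045,0,0,0,0,0.6],
    [-0.02,0.045,0,0,0,0,0.6],
    [0,0,0,0,0,0,0.6],
  ],
)

```text
time: 15.15
ee_pos: [0.5312, 0.1366, 0.2087]
tcp_rot: [-1.16, 1.263, 1.131]
wrist_force: [0.3, 0.5, -0.1]
opening: 0.598
```

```bash
python3 - <<'E'
from h import *
from g import gs
gs()
L=np.zeros((600,800,3),np.uint8)
c=cam('side'); d=cam('top')
L[:400,:500]=cv2.resize(c['frame'][115:195,245:345],(500,400),interpolation=2)
L[400:600,:800]=cv2.resize(d['frame'][150:180,270:390],(800,200),interpolation=2)
cv2.imwrite('pics/v10.png',L)
E
```

```text
t 15.15 nose a -114.7 b -98.5 mm | grip b -97.3 | tcp z 0.2087 | yaw err -0.0075 | tilt pitch 0.0207 (along xg) roll 0.0042 | F a -0.5 b 0.3 z -0.1 M [0.09 0.01 0.04] op 0.598
```

View pics/v10.png

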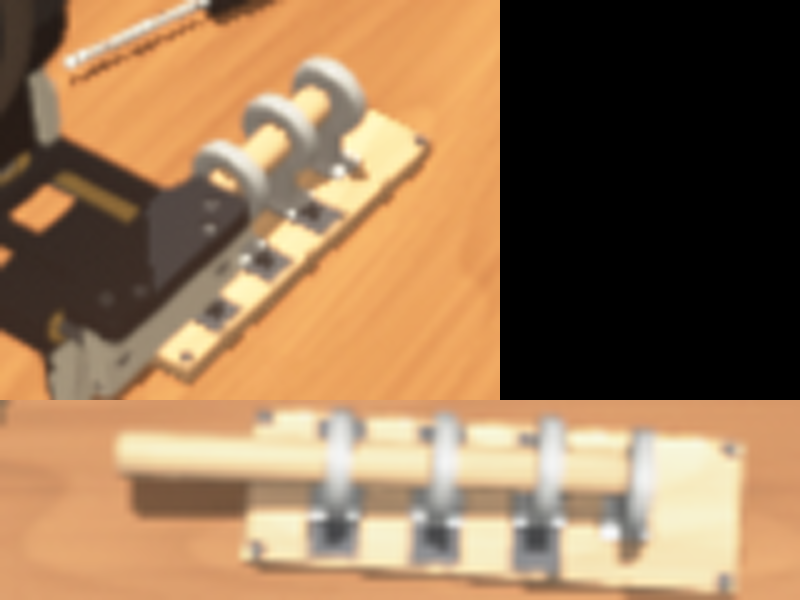

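The view shows the dowel lying in all three rings, its nose touching ring 4 (top crop ~(630,470)) with no gap. I do one numeric check of the tail, then hand in.

```bash
python3 - <<'E'
from fit2 import *
for a in (.0553,.0533): print('tail pred col',proj(T,W(q,a-.22,.001,.056)),'seen ~287.5')
r.close_job()
E
```

```text
top fit [ 0.60384906 -0.15318479 -1.65576177] [ 0.2 -0.7 -0.5  0.6  0.6  0.6 -0.3 -0.5]
side pred [261.6 178. ] [262.1 181.7]
side pred [282.6 189.5] [282.9 193.2]
side pred [332.  143.3] [331.8 147.1]
side pred [311.8 133.8] [311.8 137.5]
q [ 0.60476992 -0.15472305 -1.65274512] [ 0.1 -0.4  0.2  0.2  0.5  0.3  0.2 -0.5 -0.1  0.4 -0.2  0.4  0.1  0.5]
tail pred col [288.10363533 156.70366059] seen ~287.5
tail pred col [287.41469087 156.65836431] seen ~287.5
the job is handed in; nothing more can be done
```

The pale dowel is through the three floating rings and lies in them with its nose against ring 4. I let go, backed the arm off and handed the job in at about 15 s of the 72 s.

- **Threading:** I shifted sideways for each ring's offset. Axial force while threading stayed under about 2 N.
- **Pressing home:** Contact with ring 4 came about 4 mm further than the camera estimate of its face. The first contact peaked at about 10 N. I eased it to about 3 N and lowered the tail onto the bores. The gripper opened after one last 0.3 mm forward nudge, with no force reading in between.
- **Last checks:** The final pictures show the dowel in all three rings with no visible gap at ring 4. Its tail is where it should be to about 0.6 px, under 2 mm, so a gap smaller than that can't be ruled out. The gripper reads no load.
- **Other notes:** Before the grasp the arm drifted about 8 mm off target while the fingers were closing, and I corrected it before it touched the dowel. I did not touch the other things on the bench, but I took no final full-bench picture to confirm that.

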